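# Take the blade off the fan for washing

## Robot

A 7-joint arm with a two-finger parallel gripper is mounted at the origin on the work surface. World frame = base frame: x ahead of the robot, y to its left, z up, the work surface at z = 0. Lengths are in m, angles in rad, forces in N, time in s.
With the tool pointing down it reaches from about 0.4 to 0.85 m from the base axis. Payload 10.4 kg.
Tool frame: the origin (TCP) lies at the very end of the fingers, on their centre line; the grasp point (between the pads) lies 19 mm behind it; x points along the fingers, z is the direction in which the jaws open and shut, and the axes are right-handed (so a half turn about x gives the same grasp; the last joint's range is limited). The gripper opens to 85 mm and grips with 20 to 120 N. Pads are 22 mm wide; open, the fingers measure 114 mm over their backs; the gripper's body (76 mm by 85 mm) begins 54 mm behind the grasp point. The pads swing forward as they close: fully open they stand 13 mm farther back than shut.
Start: joints at [1.239, 0.332, -0.065, 1.46, 0.022, 1.35, -0.088], TCP at [0.19, -0.595, 0.231] pointing down, gripper open.
Joint ranges: [-2.6, 2.6], [-0.5, 2.12], [-1.47, 1.34], [0.16, 2.42], [-1.27, 4.41], [0.06, 2.06], [-2.6, 2.6]. Speed limits (rad/s): [2.22, 2.22, 2.79, 2.79, 3.14, 3.14, 3.14].

## Interface

Orientations are given as a unit quaternion [x, y, z, w].
In Python, from workcell import get_obs, camera, camera_info, hand_in gives the robot as it stands.
- The arm moves only by the tool move_arm, never from a script. Its argument "motion" is text: rows parted by semicolons, each of 4 numbers parted by spaces: the shift along the world's x, y, z in m, then the turn about the world's z in rad. In form: tx ty tz spin; .... A call has 1 to 10 rows; each row is the pose to reach, as a shift and turn from the pose commanded when the call began; what a row does not reach only later rows make up. A row lasts 1/8 s, in which the tool goes at most 62.5 mm and 10.7 degrees, less where a joint would pass 70% of its speed; a pose out of reach is approached as far as the arm can. A call with a gripper value outside its range is refused whole. "grip" is the opening, from 0 (shut) to 1 (fully open), set as the call begins (left out, the last holds). The fingers move at their own pace and stop on an object; "force" is the grip in N (left out, the last holds). Time passes only in rows, so rows that repeat a pose let the fingers close. It gives the time, the measured TCP pose, the force and the opening at its end, in the units of the state.
- get_obs(): the state, without advancing time (a new reading comes with each control period).
- camera(name): name is "scene" or "top" or "wrist"; returns (picture, depth): 400x640x3 uint8, red, green, blue; 400x640 float32, m along the optical axis (not along the pixel's ray), 0 where there is no reading.
- camera_info(name): a dict with "camera_matrix" (3x3 intrinsics, pixels), "k1" (the pictures are not rectified: a ray, as slopes to the right and down, at radius r is drawn at 1 + k1 r^2 times it, then the intrinsics apply), "eye" and "attitude" of the camera in the world. Camera axes: x right, y up, looking along -z (the intrinsics and any distortion apply to the point x, -y, -z); pixel columns grow to the right and rows downward; lengths in m; the calibration is good to about 2 mm. A picture is of the moment at which its call begins: read the wrist's pose just before it. camera_info takes no time and is no camera call; for the wrist camera it gives the pose at the moment of the call.
- hand_in(): hands the job in, once; it reports no verdict.
The state is a dict: "clock": time; "joint_pos": joint angles; "joint_velocities": joint speeds; "tau": joint torques, N m; "position": TCP position; "ee_rot": TCP orientation; "ft_force": force on the tool from outside, world axes, zero at the start; "torque": the same for the moment, N m; "grip_width": opening from 0.0 (shut) to 1.0 (fully open).
Only numpy, scipy, OpenCV 4.12 (cv2) and the standard library are available. Lean on these libraries where they do the work, as an engineer would, in place of code of your own. Each camera call takes 0.05 s, during which the arm holds its last target.

## Task

Take the blade wheel off the desk fan so that it can be washed. Nobody has noted which way the cap over it unscrews: first test it gently counter-clockwise (seen from above) as for an ordinary thread, until it comes off easily or the stopped spindle strains a little against its rubber block; if it is tight, do not force it but unscrew it the other way. Set the cap down in the blue saucer, then lift the blade wheel off the spindle and set it down flat in the grey basin, leaving the tumbler, inkstone, paperweight and brush where they are.

Things in the scene. Friction and masses are not known exactly. Their poses are not given: they have to be found in the camera images.
- fan: small cream desk fan, fixed in place, head tipped to face the ceiling, front guard taken off. Origin: centre of its foot on the table, z up; the spindle stands upright over it. Foot 196 mm across; rear wire guard 216 mm across, its rim 156 mm above the table. On the spindle: blade wheel (underside 136 mm above the table), over it the screwed cap (foot at 180 mm, top at 216 mm)
- spindle (a joint): turn of the fan's spindle, rad, 0 at rest, positive counter-clockwise from above. An orange rubber block between two blades stops spindle and blade wheel from spinning; it gives like a spring, 2 N m per rad, and springs back. A fair gentle test of a tight cap strains it 0.05 to 0.15 rad; beyond 0.25 rad the cap is forced. Turning the cap the way it loosens strains it hardly at all
- cap_center (a point): middle (half-way up) of the blade cap: purple ribbed round plastic, 38 mm across, 36 mm high, 45 g, closed top with a white stroke from the middle to the rim. z up along its axis, x along the stroke. At the start its foot rests on the hub, 18 mm below this point. Grip it from above with the fingertips a few mm over its foot, 20 to 30 N; it can be turned in several grasps and stays where it is left
- spindle_top (a point): top end of the spindle, on its axis, 28 mm above the top of the hub, inside the cap at the start. The thread is coarse: turned the way that loosens it, the cap comes free after about 0.35 turn (2.2 rad), rising about 2 mm per rad, and then lifts straight up off the spindle
- blade_center (a point): middle (half-way up) of the hub of the blue plastic blade wheel, 130 g; z up along the hub axis. Hub: plain drum 51 mm across, 44 mm high; five blades, 180 mm over their tips, stand on its lowest 17 mm only, so its upper 27 mm can be gripped from above. It sits over a 16 mm high square key and a flange of the spindle; with the cap off it lifts straight up
- basin: grey round plastic basin, 270 mm across the rim, 50 mm high, flat floor 5 mm thick and 236 mm across. Origin: centre of its underside, z up. Weighs 0.7 kg
- saucer: blue porcelain saucer, 114 mm across the rim, 14 mm high, flat floor 5 mm thick and 80 mm across. Origin: centre of its underside, z up. Weighs 0.25 kg
- tumbler: lilac tumbler with lid, 86 mm across, 134 mm high; origin under its centre. To be left alone
- inkstone: black inkstone, 70 x 105 x 20 mm; origin under its centre. To be left alone
- paperweight: dark wooden bar, 30 x 180 x 14 mm; origin under its centre. To be left alone
- brush: writing brush with bamboo handle lying on the table, 240 mm long along its x axis; origin under its middle. To be left alone

How it is judged:
On the way, in this order (a step that is already met when the one before it is completed fails the run):
1. the cap is tested counter-clockwise and the spindle strains at least 0.03 rad against its rubber block (value of joint spindle above 0.03 rad), for 0.1 s.
2. the cap is unscrewed and lifted clear of the spindle (z of cap_center in the frame of fan above 0.234 m), for 0.1 s.
3. the cap is set down in the saucer and let go (horizontal distance between cap_center and saucer below 0.035 m and z of cap_center in the frame of saucer below 0.032 m and contact force between the fingers and cap below 0.05 N), for 0.2 s.
4. the blade wheel is lifted off the spindle (z of blade_center in the frame of fan above 0.228 m), for 0.1 s.
At the end, for the whole second after the job is handed in: The blade wheel lies flat at rest on the basin floor, hub up (tilt under 0.12 rad, hub axis within 35 mm of the basin's middle), and the cap lies at rest in the saucer (its middle within 35 mm of the saucer's middle and on its floor) (horizontal distance between blade_center and basin below 0.035 m and z of blade_center in the frame of basin below 0.032 m and angle between blade_center's own z axis and vertical below 0.12 rad and linear speed of each of blade, cap below 0.03 m/s and horizontal distance between cap_center and saucer below 0.035 m and z of cap_center in the frame of saucer below 0.032 m); the robot touches nothing.
It fails at once if the tight cap is forced (spindle strained beyond 0.25 rad counter-clockwise) (value of joint spindle above 0.25 rad).
It fails at once if the cap is dropped or thrown rather than set down (falls more than 35 mm) (linear speed of cap above 0.83 m/s and contact force between the fingers and cap below 0.02 N).
It fails at once if the blade wheel is dropped or thrown rather than set down (falls more than 35 mm) (linear speed of blade above 0.83 m/s and contact force between the fingers and blade below 0.02 N).
It fails at once if the tumbler, inkstone, paperweight or brush is moved more than 30 mm (distance of any of tumbler, inkstone, paperweight, brush from where it was at the start of the episode above 0.03 m).
It fails at once if the tumbler is tipped (angle between tumbler's own z axis and vertical above 0.5 rad).
It also fails if it takes over 72 s, if anything falls off the work surface, if the arm or the gripper's body presses on something with over 40 N, if the wrist force passes 120 N, or if a joint passes its speed limit or range.

## Working session

There is one attempt and no reset: what is moved stays moved. The work goes in short steps, Python scripts to look and compute and a tool call to move; the robot and the scene stay as the last step left them, time stands still between calls to the robot, and variables do not carry over. Pictures are saved under pics/ and viewed, and the job is handed in when it is done.

Besides the shell and the picture viewer there is one more tool, called after "Call:" by a JSON object that holds its "fn" and its "kwargs". move_arm: Moves the arm, as the interface text tells. Its arguments: {"type":"object","properties":{"motion":{"type":"string"},"grip":{"type":"number"},"force":{"type":"number"}},"required":["motion"]}

```bash
mkdir -p pics; ls
cat > h.py <<'E'
import numpy as np, cv2
from workcell import get_obs, camera, camera_info, hand_in
from scipy.spatial.transform import Rotation as R
def save(n,p): cv2.imwrite('pics/'+n+'.png',p[:,:,::-1])
def cloud(info,depth):
    K=np.array(info['camera_matrix']);k1=info['k1']
    v,u=np.mgrid[0:400,0:640]
    pts=np.stack([u,v],-1).reshape(-1,1,2).astype(float)
    n=cv2.undistortPoints(pts,K,np.array([k1,0,0,0,0.])).reshape(400,640,2)
    P=np.stack([n[...,0]*depth,-n[...,1]*depth,-depth],-1)
    a=np.array(info['attitude'])
    Rm=a if a.shape==(3,3) else R.from_quat(a).as_matrix()
    W=P@Rm.T+np.array(info['eye'])
    W[depth<=0]=np.nan
    return W
E
python3 - <<'E'
from h import *
for n in ['top','scene']:
    i=camera_info(n);p,d=camera(n);save(n+'0',p);np.savez(n+'0.npz',p=p,W=cloud(i,d));print(i)
print(get_obs())
E
```

```text
pics
{'camera_matrix': array([[375.01747239,   0.        , 314.69425419],
       [  0.        , 375.01747239, 204.03648221],
       [  0.        ,   0.        ,   1.        ]]), 'k1': -0.08466061967888949, 'eye': array([ 0.45158376, -0.01382431,  1.06580426]), 'attitude': array([-0.03828621,  0.04058186,  0.71379727, -0.69812659])}
{'camera_matrix': array([[502.49224636,   0.        , 319.56903008],
       [  0.        , 502.49224636, 203.50832293],
       [  0.        ,   0.        ,   1.        ]]), 'k1': 0.05088271275749491, 'eye': array([0.86088128, 0.51884541, 1.08439135]), 'attitude': array([0.06454597, 0.26295924, 0.93276941, 0.23796531])}
{'clock': 0.1, 'joint_pos': array([ 1.23939431,  0.33278604, -0.06470612,  1.46083676,  0.02156028,
        1.34987414, -0.08849432]), 'joint_velocities': array([-3.08593896e-05, -3.01650973e-03, -1.17094176e-03, -5.66756025e-04,
        8.12226979e-04,  1.49447540e-04,  1.66967735e-03]), 'tau': array([ 2.07492092e-03, -6.26747847e+01,  5.00563241e-02, -3.92430997e+01,
        1.64462038e-02,  6.94265880e-03, -5.07153641e-05]), 'position': array([ 0.18986595, -0.59512795,  0.23061944]), 'ee_rot': array([ 0.41740057,  0.57129885, -0.41690256,  0.570602  ]), 'ft_force': array([ 0.04497368,  0.48252854, -0.53015233]), 'torque': array([ 0.03626857,  0.00508035, -0.04202987]), 'grip_width': 1.0022813797635075}
```

View pics/top0.png

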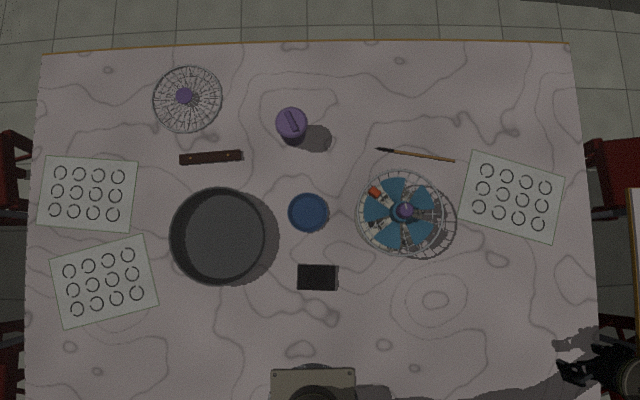

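View pics/scene0.png

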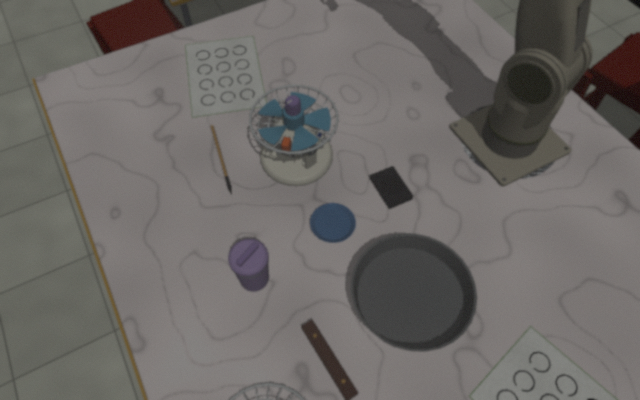

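The top view shows the fan's cap at about (405,210), saucer (308,213), basin (222,236), tumbler (291,122), inkstone (317,277), paperweight (211,157) and brush (415,155). The removed front guard is at (187,98).

Run:
```python
from h import *
from scipy.optimize import least_squares
for n in ['top','scene']:
    f=np.load(n+'0.npz');p=f['p'];W=f['W'];hsv=cv2.cvtColor(p,cv2.COLOR_RGB2HSV).astype(int)
    X,Y,Z=W[...,0],W[...,1],W[...,2]
    def rep(nm,m):
        q=W[m]; print(n,nm,len(q),'med',np.median(q,0).round(4),'min',q.min(0).round(3),'max',q.max(0).round(3))
        return q
    H,S,V=hsv[...,0],hsv[...,1],hsv[...,2]
    q=rep('cap',(Z>.205)&(Z<.235)&(abs(X-.45)<.15)&(Y<-.1)&(Y>-.5))
    (c,r)=cv2.minEnclosingCircle(q[:,:2].astype(np.float32));print(' circ',c,r)
    if n=='top':
        print('fanpix',W[210,405],'saucer',W[213,308],'basin',W[236,220],W[122,291],W[277,317],W[157,211],W[155,415])
    # saucer
    m=(Z<.03)&(Z>-.01)&(H>98)&(H<118)&(S>90)&(X>.2)&(X<.8)&(abs(Y)<.2)
    q=rep('saucer',m);(c,r)=cv2.minEnclosingCircle(q[:,:2].astype(np.float32));print(' circ',c,r)
    m=(Z<.065)&(Z>.04)&(Y>.05)&(Y<.5)&(X>.15)&(X<.65)
    q=rep('basin rim',m)
    g=least_squares(lambda a:np.hypot(q[:,0]-a[0],q[:,1]-a[1])-a[2],[.4,.25,.13],loss='soft_l1',f_scale=.003).x;print(' fit',g)
    m=(abs(Z-.19)<.02)
    m=(abs(Z-.156)<.012)&(abs(X-.45)<.2)&(Y<-.1)&(Y>-.5)
    q=rep('guard rim',m)
    g=least_squares(lambda a:np.hypot(q[:,0]-a[0],q[:,1]-a[1])-a[2],[.45,-.24,.108],loss='soft_l1',f_scale=.003).x;print(' fit',g)
    m=(abs(Z-.006)<.004)&(abs(X-.45)<.06)&(abs(Y-.24)<.06);rep('basin floor',m)
    m=(Z>.12)&(Z<.15)&(X>.55)&(Y>-.1)&(Y<.3);rep('tumbler top',m)
```

```text
top cap 190 med [ 0.529  -0.2262  0.2148] min [ 0.513 -0.246  0.206] max [ 0.548 -0.209  0.219]
 circ (0.5296908617019653, -0.22759558260440826) 0.01882738061249256
fanpix [ 0.52858427 -0.224256    0.21486838] saucer [0.545485   0.00100739 0.00213479] basin [0.48520049 0.25203774 0.00419386] [0.76920972 0.03812913 0.13566435] [ 0.36662388 -0.020355    0.0231339 ] [0.71254135 0.27744928 0.0137495 ] [ 0.70707808 -0.3132393   0.00739076]
top saucer 1139 med [0.5482 0.0026 0.0057] min [ 0.494 -0.05  -0.002] max [0.602 0.057 0.017]
 circ (0.5475192666053772, 0.0034275201614946127) 0.054794829338788986
top basin rim 1027 med [0.4835 0.283  0.0483] min [0.349 0.115 0.04 ] max [0.619 0.386 0.056]
 fit [0.4844541  0.24884859 0.13143392]
top guard rim 2051 med [ 0.5245 -0.2142  0.1496] min [ 0.422 -0.336  0.144] max [ 0.637 -0.118  0.167]
 fit [ 0.53203524 -0.22773392  0.08042938]
top basin floor 1652 med [0.4489 0.2388 0.0049] min [0.39  0.18  0.002] max [0.51 0.3  0.01]
top tumbler top 704 med [0.7736 0.0392 0.124 ] min [ 0.733 -0.     0.12 ] max [0.816 0.081 0.138]
scene cap 170 med [ 0.535  -0.2221  0.2146] min [ 0.514 -0.242  0.205] max [ 0.552 -0.207  0.219]
 circ (0.5331724286079407, -0.22473745048046112) 0.019455455243587494
scene saucer 1056 med [ 0.5483 -0.0014  0.0056] min [ 0.498 -0.049 -0.002] max [0.598 0.049 0.02 ]
 circ (0.5494630932807922, 0.0001516416814411059) 0.051872655749320984
scene basin rim 1500 med [0.4506 0.2371 0.0485] min [0.35  0.112 0.04 ] max [0.624 0.385 0.055]
 fit [0.48905265 0.24919609 0.13205716]
scene guard rim 1909 med [ 0.541  -0.2057  0.1507] min [ 0.425 -0.333  0.144] max [ 0.641 -0.117  0.168]
 fit [ 0.53228824 -0.23930832  0.08656299]
scene basin floor 2444 med [0.4518 0.2425 0.0053] min [0.39  0.18  0.002] max [0.51 0.3  0.01]
scene tumbler top 1048 med [0.7792 0.0437 0.1244] min [0.738 0.    0.12 ] max [0.819 0.082 0.14 ]
```

Call:
{"fn": "move_arm", "kwargs": {"motion": "0.02 0.02 0.05 0;0.05 0.06 0.10 0;0.09 0.10 0.12 0;0.13 0.14 0.12 0;0.17 0.19 0.12 0;0.21 0.23 0.12 0;0.25 0.27 0.12 0;0.29 0.31 0.12 0;0.32 0.35 0.12 0;0.32 0.35 0.12 0", "grip": 1, "force": 25}}

```text
clock: 1.35
position: [0.5121, -0.241, 0.3508]
ee_rot: [0.416, 0.573, -0.414, 0.572]
ft_force: [0.1, -0.5, 0.8]
grip_width: 1.001
```

Run:
```python
from h import *
o=get_obs();print(o['clock'],o['position'],o['joint_pos'],o['ft_force'],o['torque']);M=R.from_quat(o['ee_rot']).as_matrix();print(M.round(3))
i=camera_info('wrist');p,d=camera('wrist');save('w1',p);W=cloud(i,d);np.savez('w1.npz',p=p,W=W)
m=(W[...,2]>.212)&(W[...,2]<.222)&(abs(W[...,0]-.53)<.05)&(abs(W[...,1]+.226)<.05)
q=W[m];print(len(q),np.median(q,0),q.mean(0),cv2.minEnclosingCircle(q[:,:2].astype(np.float32)))
m=(W[...,2]>.172)&(W[...,2]<.186)&(abs(W[...,0]-.53)<.05)&(abs(W[...,1]+.226)<.05)
q=W[m];print(len(q),np.median(q,0),cv2.minEnclosingCircle(q[:,:2].astype(np.float32)))
```

```text
1.35 [ 0.51208626 -0.24096113  0.35082038] [ 0.6960522   0.19248965 -0.39711634  1.39876523  0.07219417  1.56562474
 -0.94948741] [ 0.05495276 -0.53625794  0.83234907] [-0.0670906   0.03439165  0.00532956]
[[-0.     0.95   0.311]
 [ 0.002  0.311 -0.95 ]
 [-1.     0.001 -0.002]]
1142 [ 0.5303969  -0.22622179  0.21521084] [ 0.53018488 -0.22628286  0.21503271] ((0.5292209982872009, -0.22675351798534393), 0.017458854243159294)
674 [ 0.54284945 -0.2225862   0.17906062] ((0.5292643308639526, -0.22666124999523163), 0.025447051972150803)
```

View pics/w1.png

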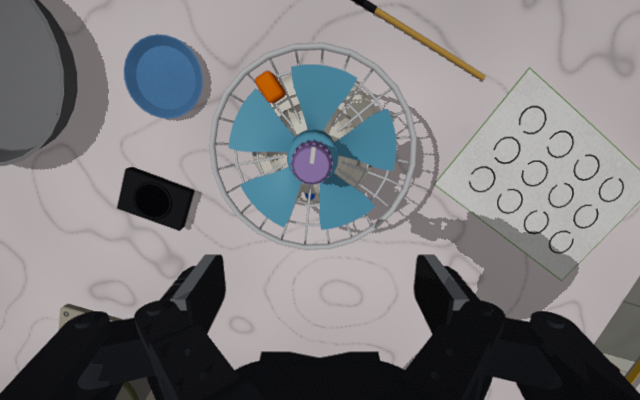

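The wrist view shows the purple cap at (313,160) with the white stroke pointing up, and the orange block at (268,88). The cap top is at (0.530,-0.2265,0.215), which agrees with the top and scene cameras. I'll pre-rotate the wrist so there's room for the clockwise turn.

Call:
{"fn": "move_arm", "kwargs": {"motion": "0.01 0.01 0 0.18;0.019 0.018 0 0.36;0.019 0.018 0 0.54;0.019 0.018 0 0.72;0.019 0.018 0 0.90;0.019 0.018 0 1.08;0.019 0.018 0 1.26;0.019 0.018 0 1.44;0.019 0.018 0 1.62;0.019 0.018 0 1.80"}}

```text
clock: 2.65
position: [0.5281, -0.2291, 0.3511]
ee_rot: [-0.189, 0.682, 0.189, 0.681]
ft_force: [0.2, -0.7, 0.7]
grip_width: 1.001
```

Call:
{"fn": "move_arm", "kwargs": {"motion": "0 0 -0.02 0.18;0 0 -0.04 0.36;0 0 -0.06 0.54;0 0 -0.08 0.6;0 0 -0.08 0.6;0 0 -0.08 0.6"}}

```text
clock: 3.4
position: [0.5289, -0.2283, 0.2722]
ee_rot: [-0.38, 0.596, 0.38, 0.596]
ft_force: [-0.3, 0.0, 0.4]
grip_width: 1.0
```

```bash
cat > s.py <<'E'
from h import *
o=get_obs();M=R.from_quat(o['ee_rot']).as_matrix();print(o['clock'],o['position'].round(4),'j',o['joint_pos'].round(3),'F',o['ft_force'].round(2),'T',o['torque'].round(3),'grip',round(o['grip_width'],3))
print('jaw',M[:,2].round(3),'x',M[:,0].round(3))
E
python3 s.py
```

```text
3.4 [ 0.5289 -0.2283  0.2722] j [ 0.869  0.268 -0.653  1.505  0.164  1.423  1.344] F [-0.32  0.02  0.36] T [ 0.014 -0.021  0.004] grip 1.0
jaw [ 0.422  0.907 -0.   ] x [ 0.001 -0.    -1.   ]
```

Call:
{"fn": "move_arm", "kwargs": {"motion": "0.001 0.002 -0.02 0;0.001 0.002 -0.04 0;0.001 0.002 -0.06 0;0.001 0.002 -0.075 0;0.001 0.002 -0.085 0;0.001 0.002 -0.087 0;0.001 0.002 -0.087 0"}}

```text
clock: 4.28
position: [0.5302, -0.2255, 0.1848]
ee_rot: [-0.381, 0.596, 0.381, 0.596]
ft_force: [0.5, -0.3, -0.1]
grip_width: 1.001
```

Call:
{"fn": "move_arm", "kwargs": {"motion": "0 0 0 0;0 0 0 0;0 0 0 0;0 0 0 0;0 0 0 0;0 0 0 0;0 0 0 0;0 0 0 0", "grip": 0.3, "force": 25}}

```text
clock: 5.28
position: [0.53, -0.2258, 0.1847]
ee_rot: [-0.381, 0.596, 0.381, 0.596]
ft_force: [-2.3, -1.1, 5.8]
grip_width: 0.442
```

```bash
python3 s.py
python3 - <<'E'
from h import *
p,d=camera('wrist');save('w2',p)
p,d=camera('scene');save('s2',cv2.resize(p[60:210,200:400],(800,600)))
E
```

```text
5.275 [ 0.53   -0.2258  0.1847] j [ 0.859  0.323 -0.646  1.63   0.202  1.256  1.312] F [-2.26 -1.13  5.75] T [-0.29   0.441  0.04 ] grip 0.442
jaw [ 0.42   0.908 -0.   ] x [ 0. -0. -1.]
```

View pics/w2.png

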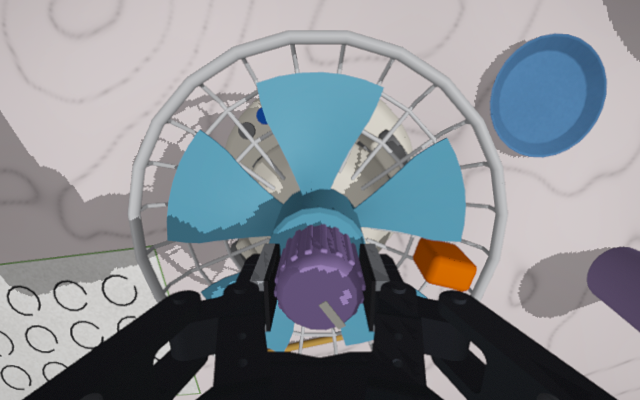

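View pics/s2.png

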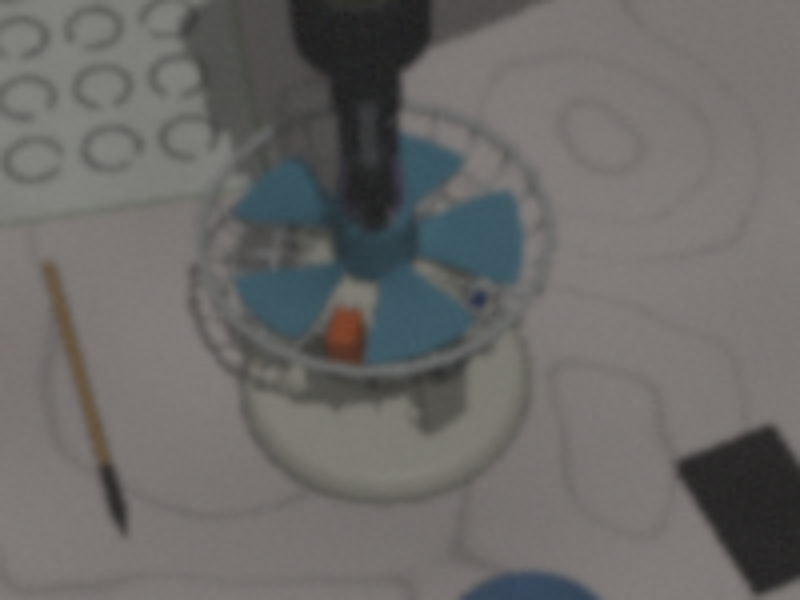

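The cap is gripped at an opening of 0.442, about 37.6 mm, which matches its 38 mm diameter. Next is the gentle counter-clockwise test.

Call:
{"fn": "move_arm", "kwargs": {"motion": "0 0 0 0.02;0 0 0 0.04;0 0 0 0.05;0 0 0 0.05"}}

```text
clock: 5.88
position: [0.5299, -0.2258, 0.1847]
ee_rot: [-0.396, 0.586, 0.396, 0.586]
ft_force: [-3.2, -1.5, 6.3]
grip_width: 0.442
```

```bash
python3 s.py
```

```text
5.875 [ 0.5299 -0.2258  0.1847] j [ 0.864  0.324 -0.653  1.63   0.205  1.257  1.36 ] F [-3.18 -1.47  6.29] T [-0.308  0.632 -0.048] grip 0.442
jaw [ 0.374  0.928 -0.   ] x [ 0. -0. -1.]
```

The torque changed by -0.09 N m, about 0.044 rad of strain, so the cap is tight. I'll go slightly further and hold.

Call:
{"fn": "move_arm", "kwargs": {"motion": "0 0 0 0.02;0 0 0 0.035;0 0 0 0.035;0 0 0 0.035"}}

```text
clock: 6.38
position: [0.5299, -0.2258, 0.1847]
ee_rot: [-0.406, 0.579, 0.406, 0.579]
ft_force: [-2.0, -1.4, 6.1]
grip_width: 0.442
```

```bash
python3 s.py;python3 - <<'E'
from h import *
p,d=camera('wrist');save('w3',p)
E
```

```text
6.375 [ 0.5299 -0.2258  0.1847] j [ 0.868  0.325 -0.658  1.63   0.207  1.258  1.394] F [-2.01 -1.41  6.07] T [-0.309  0.543 -0.039] grip 0.442
jaw [ 0.341  0.94  -0.   ] x [ 0. -0. -1.]
```

View pics/w3.png

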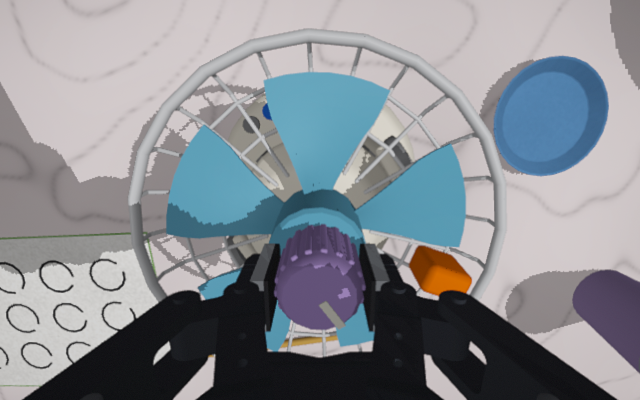

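```bash
cat > wa.py <<'E'
from h import *
def shot(n):
    i=camera_info('wrist');p,d=camera('wrist');save(n,p);return p,cloud(i,d)
def prof(p,W,c=(.530,-.2262)):
    hsv=cv2.cvtColor(p,cv2.COLOR_RGB2HSV).astype(int)
    m=(hsv[...,0]>90)&(hsv[...,0]<112)&(hsv[...,1]>70)&(W[...,2]>.125)&(W[...,2]<.165)
    x=W[...,0]-c[0];y=W[...,1]-c[1];r=np.hypot(x,y)
    ok=(r>.05)&(r<.085)&(W[...,2]>.1)|((r>.05)&(r<.085))
    a=np.arctan2(y,x)
    return a[ok],m[ok].astype(float)
def edges(p,W):
    a,m=prof(p,W);b=np.linspace(-np.pi,np.pi,721);k=np.digitize(a,b)-1
    s=np.bincount(k,m,720);n=np.bincount(k,None,720)
    f=np.where(n>2,s/np.maximum(n,1),np.nan);c=(b[:-1]+b[1:])/2
    out=[]
    for j in range(719):
        if np.isfinite(f[j]) and np.isfinite(f[j+1]) and (f[j]-.5)*(f[j+1]-.5)<0: out.append((round(float(c[j]),3),'up' if f[j+1]>f[j] else 'dn'))
    return out
E
python3 - <<'E'
from wa import *
f=np.load('w1.npz');print('w1',edges(f['p'],f['W']))
p,W=shot('w4');print('w4',edges(p,W))
i=camera_info('wrist');print(i['eye'])
E
```

```text
w1 [(-1.366, 'up'), (-0.685, 'dn'), (-0.231, 'up'), (0.58, 'dn'), (1.043, 'up'), (2.457, 'up'), (2.474, 'dn'), (2.509, 'up'), (3.094, 'dn')]
w4 [(-3.137, 'dn'), (-2.701, 'up'), (-2.683, 'dn'), (-2.666, 'up'), (-2.203, 'dn'), (-2.116, 'up'), (-1.444, 'up'), (1.078, 'dn'), (1.104, 'up'), (1.401, 'dn'), (1.497, 'up'), (1.802, 'dn'), (1.881, 'dn'), (2.334, 'up')]
[ 0.46095617 -0.20068141  0.32659278]
```

```bash
cat > rect.py <<'E'
from h import *
def rect(p,info,dth,z,c=(.5299,-.2258)):
    K=np.array(info['camera_matrix']);k1=info['k1']
    Rz=R.from_euler('z',dth).as_matrix();c3=np.array([c[0],c[1],0])
    eye=Rz@(np.array(info['eye'])-c3)+c3;Rm=Rz@R.from_quat(info['attitude']).as_matrix()
    th=np.linspace(-np.pi,np.pi,1257);r=np.linspace(.045,.088,60)
    T,RR=np.meshgrid(th,r)
    P=np.stack([c[0]+RR*np.cos(T),c[1]+RR*np.sin(T),np.full_like(T,z)],-1)
    q=(P-eye)@Rm;n=np.stack([q[...,0]/-q[...,2],-q[...,1]/-q[...,2]],-1)
    s=1+k1*(n**2).sum(-1,keepdims=True);n=n*s
    return cv2.remap(p,(n[...,0]*K[0,0]+K[0,2]).astype(np.float32),(n[...,1]*K[1,1]+K[1,2]).astype(np.float32),cv2.INTER_LINEAR,borderValue=0)
E
python3 - <<'E'
from rect import *
i=camera_info('wrist');np.save('info4.npy',i,allow_pickle=True)
a=rect(cv2.imread('pics/w2.png'),i,-0.085,.15);b=rect(cv2.imread('pics/w3.png'),i,0,.15)
cv2.imwrite('pics/r23.png',cv2.resize(np.vstack([a,b]),(800,300)))
def blue(x):
    h=cv2.cvtColor(x,cv2.COLOR_BGR2HSV);return ((h[...,0]>90)&(h[...,0]<112)&(h[...,1]>70)).astype(np.float32)
A,B=blue(a),blue(b)
e=lambda m:[(round(-np.pi+.005*j,3),'u' if m[:,j+1].mean()>m[:,j].mean() else 'd') for j in range(1256) if (m[:,j].mean()-.5)*(m[:,j+1].mean()-.5)<0]
print(e(A));print(e(B))
E
```

```text
[(-1.947, 'd'), (-1.532, 'u'), (-1.452, 'd'), (-0.897, 'u'), (-0.712, 'd'), (0.033, 'd'), (1.093, 'u'), (1.843, 'd'), (3.098, 'd')]
[(-3.142, 'd'), (-1.902, 'd'), (-1.497, 'u'), (-1.367, 'd'), (-0.812, 'u'), (-0.667, 'd'), (0.118, 'd'), (1.138, 'u'), (1.883, 'd'), (2.373, 'u')]
```

View pics/r23.png

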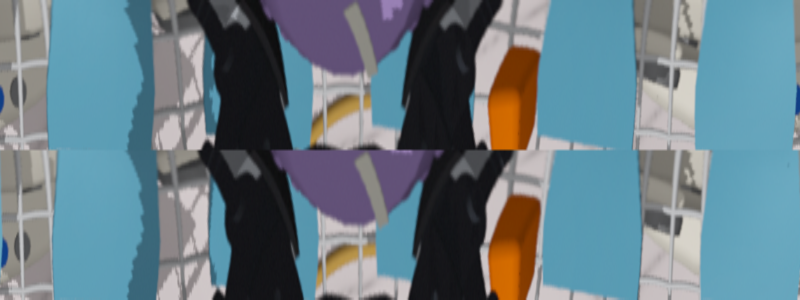

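The blades moved +0.043 rad against the static guard, so the spindle strains and the cap is tight. For a clear reading I'll strain it slightly more with 30 N grip.

Call:
{"fn": "move_arm", "kwargs": {"motion": "0 0 0 0;0 0 0 0.02;0 0 0 0.04;0 0 0 0.04;0 0 0 0.04", "force": 30}}

```text
clock: 7.1
position: [0.5299, -0.2259, 0.1847]
ee_rot: [-0.417, 0.571, 0.417, 0.571]
ft_force: [-2.1, -1.3, 5.3]
grip_width: 0.44
```

```bash
python3 s.py
cat > meas.py <<'E'
from rect import *
def blue(x):
    h=cv2.cvtColor(x,cv2.COLOR_BGR2HSV);return ((h[...,0]>90)&(h[...,0]<112)&(h[...,1]>70)).astype(np.float32)
e=lambda m:[(round(float(-np.pi+.005*j),3),'u' if m[:,j+1].mean()>m[:,j].mean() else 'd') for j in range(1256) if (m[:,j].mean()-.5)*(m[:,j+1].mean()-.5)<0]
E
python3 - <<'E'
from meas import *
i=camera_info('wrist');p,d=camera('wrist');save('w5',p)
print(e(blue(rect(p[:,:,::-1].copy(),i,0,.15))))
E
```

```text
7.1 [ 0.5299 -0.2259  0.1847] j [ 0.873  0.326 -0.664  1.629  0.21   1.258  1.432] F [-2.11 -1.31  5.34] T [-0.36   0.583 -0.117] grip 0.44
jaw [ 0.303  0.953 -0.   ] x [ 0.    -0.001 -1.   ]
[(-3.132, 'd'), (-2.717, 'u'), (-1.897, 'd'), (-1.492, 'u'), (-1.327, 'd'), (-0.772, 'u'), (0.158, 'd'), (1.893, 'd'), (2.383, 'u')]
```

View pics/w5.png

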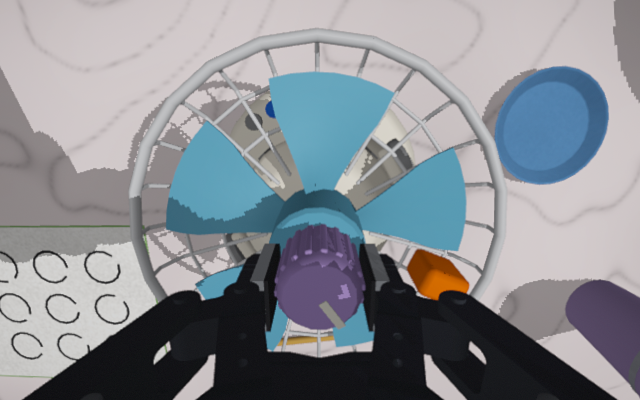

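The torque kept rising (to -0.16 N m in total), the blades were dragged about 0.05 rad, and the cap didn't come loose. It's tight counter-clockwise, so I'll unscrew it clockwise and follow it upward.

Call:
{"fn": "move_arm", "kwargs": {"motion": "0 0 0 -0.12;0 0 0.0003 -0.24;0 0 0.0005 -0.36;0 0 0.0007 -0.48;0 0 0.0010 -0.60;0 0 0.0012 -0.72;0 0 0.0014 -0.84;0 0 0.0017 -0.96;0 0 0.0019 -1.08;0 0 0.0019 -1.08"}}

```text
clock: 8.4
position: [0.5299, -0.225, 0.1858]
ee_rot: [-0.065, 0.704, 0.065, 0.704]
ft_force: [-0.5, 0.3, -0.8]
grip_width: 0.444
```

```bash
python3 s.py
python3 - <<'E'
from meas import *
i=camera_info('wrist');p,d=camera('wrist');save('w6',p)
print(e(blue(rect(p[:,:,::-1].copy(),i,0,.15))))
E
```

```text
8.4 [ 0.5299 -0.225   0.1858] j [ 0.751  0.298 -0.512  1.634  0.152  1.25   0.394] F [-0.51  0.32 -0.78] T [-0.009  0.027  0.026] grip 0.444
jaw [ 0.983  0.183 -0.   ] x [-0.     0.001 -1.   ]
[(-2.777, 'u'), (-2.412, 'd'), (-0.167, 'u'), (0.578, 'd'), (1.843, 'd'), (2.278, 'u'), (3.103, 'd')]
```

View pics/w6.png

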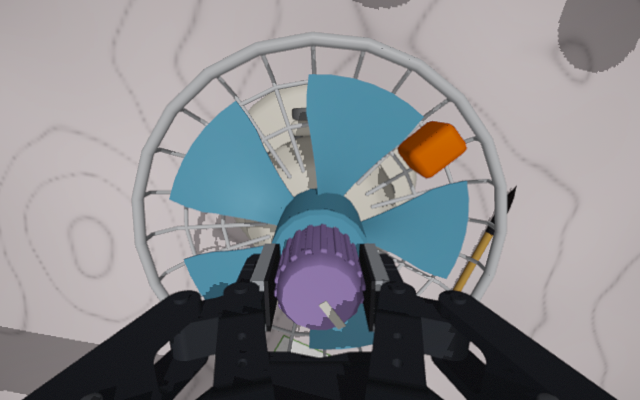

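The cap turns with the gripper (the stroke keeps its place at (330,313)). The blades are back at rest and there's no torque, so clockwise loosens it. I'll continue.

Call:
{"fn": "move_arm", "kwargs": {"motion": "0 0 0.0003 -0.15;0 0 0.0006 -0.30;0 0 0.0009 -0.45;0 0 0.0012 -0.60;0 0 0.0015 -0.75;0 0 0.0018 -0.90;0 0 0.0021 -1.05;0 0 0.0024 -1.20;0 0 0.0027 -1.35;0 0 0.003 -1.45"}}

```text
clock: 9.7
position: [0.5309, -0.2257, 0.1893]
ee_rot: [0.419, 0.569, -0.419, 0.57]
ft_force: [4.9, -2.5, -2.5]
grip_width: 0.44
```

```bash
python3 s.py
python3 - <<'E'
from meas import *
i=camera_info('wrist');p,d=camera('wrist');save('w7',p)
print(e(blue(rect(p[:,:,::-1].copy(),i,0,.15))))
E
```

```text
9.7 [ 0.5309 -0.2257  0.1893] j [ 0.601  0.272 -0.329  1.638  0.092  1.245 -1.014] F [ 4.86 -2.53 -2.51] T [-0.464 -1.072  0.019] grip 0.44
jaw [ 0.298 -0.954  0.001] x [ 0.002 -0.001 -1.   ]
[(-1.427, 'u'), (-0.697, 'd'), (-0.207, 'u'), (0.563, 'd'), (1.023, 'u'), (1.838, 'd'), (2.248, 'u'), (3.078, 'd')]
```

View pics/w7.png

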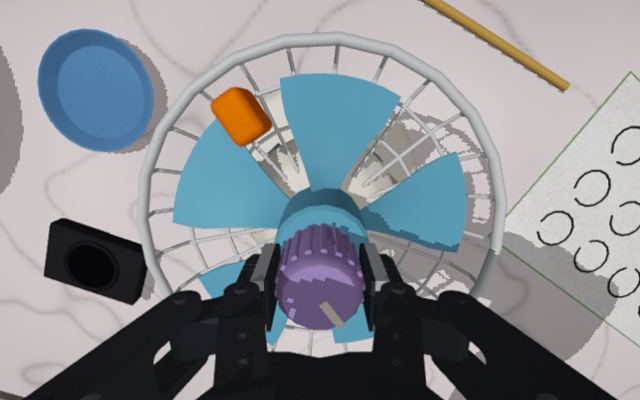

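Turned about 2.4 rad net. I'll turn it a bit more, then lift slightly and check the force.

Call:
{"fn": "move_arm", "kwargs": {"motion": "0 0 0.0004 -0.12;0 0 0.0008 -0.24;0 0 0.002 -0.30;0 0 0.004 -0.30;0 0 0.006 -0.30;0 0 0.006 -0.30"}}

```text
clock: 10.5
position: [0.5299, -0.2252, 0.1952]
ee_rot: [0.499, 0.501, -0.499, 0.501]
ft_force: [0.1, -0.4, -0.1]
grip_width: 0.442
```

```bash
python3 s.py
```

```text
10.5 [ 0.5299 -0.2252  0.1952] j [ 0.571  0.264 -0.294  1.632  0.079  1.257 -1.303] F [ 0.08 -0.42 -0.09] T [-0.022 -0.027  0.029] grip 0.442
jaw [ 0.005 -1.    -0.   ] x [-0.  0. -1.]
```

It's free: no force on the tool after the 6 mm lift. I'll lift it and carry it to the saucer.

Call:
{"fn": "move_arm", "kwargs": {"motion": "0 0 0.02 0;0 0 0.045 0;0 0 0.07 0;0 0 0.07 0;0.004 0.04 0.07 0;0.008 0.09 0.07 0;0.012 0.14 0.07 0;0.015 0.18 0.07 0;0.018 0.215 0.06 0;0.019 0.227 0.05 0"}}

```text
clock: 11.75
position: [0.5485, 0.004, 0.244]
ee_rot: [0.498, 0.502, -0.498, 0.502]
ft_force: [-0.5, -0.4, -0.5]
grip_width: 0.44
```

```bash
python3 s.py
python3 - <<'E'
from h import *
from scipy.optimize import least_squares
i=camera_info('wrist');p,d=camera('wrist');save('w8',p);W=cloud(i,d)
hsv=cv2.cvtColor(p,cv2.COLOR_RGB2HSV).astype(int);Z=W[...,2]
m=(hsv[...,0]>98)&(hsv[...,0]<118)&(hsv[...,1]>90)&(Z<.03)&(abs(W[...,1])<.1)
q=W[m];print(len(q),q.min(0),q.max(0),cv2.minEnclosingCircle(q[:,:2].astype(np.float32)))
E
```

```text
11.75 [0.5485 0.004  0.244 ] j [ 0.312  0.19  -0.456  1.627  0.085  1.346 -1.719] F [-0.47 -0.42 -0.48] T [-0.062  0.01  -0.023] grip 0.44
jaw [ 0.008 -1.    -0.001] x [-0.001  0.001 -1.   ]
6985 [ 0.49239538 -0.05134581  0.00134401] [0.60267197 0.05925964 0.01595149] ((0.5474385023117065, 0.004042779561132193), 0.055999673902988434)
```

View pics/w8.png

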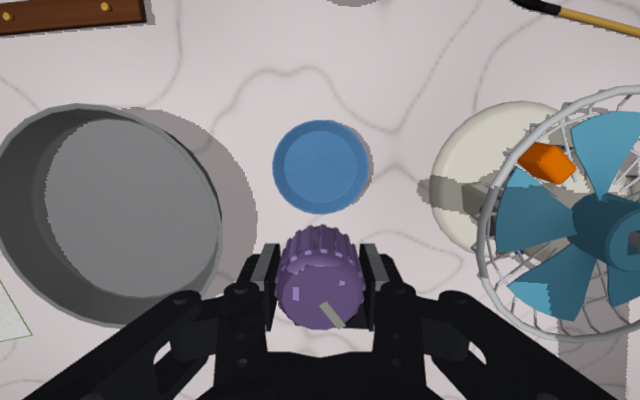

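The wrist view puts the saucer centre at (0.547,0.004) directly below, with the cap still gripped. Lowering.

Call:
{"fn": "move_arm", "kwargs": {"motion": "-0.001 0 -0.04 0;-0.001 0 -0.085 0;-0.001 0 -0.13 0;-0.001 0 -0.17 0;-0.001 0 -0.20 0;-0.001 0 -0.215 0;-0.001 0 -0.224 0;-0.001 0 -0.229 0;-0.001 0 -0.232 0;-0.001 0 -0.232 0"}}

```text
clock: 13.05
position: [0.5482, 0.0015, 0.0136]
ee_rot: [0.499, 0.501, -0.499, 0.501]
ft_force: [-0.4, -0.6, -0.6]
grip_width: 0.442
```

```bash
python3 s.py
```

```text
13.05 [0.5482 0.0015 0.0136] j [ 0.269  0.429 -0.418  1.859  0.218  0.897 -1.819] F [-0.43 -0.62 -0.61] T [0.057 0.037 0.062] grip 0.442
jaw [ 0.004 -1.     0.   ] x [ 0.001 -0.    -1.   ]
```

Call:
{"fn": "move_arm", "kwargs": {"motion": "0 0.002 -0.001 0;0 0.002 -0.002 0;0 0.002 -0.003 0;0 0.002 -0.004 0;0 0.002 -0.004 0"}}

```text
clock: 13.68
position: [0.548, 0.0036, 0.0097]
ee_rot: [0.499, 0.501, -0.499, 0.501]
ft_force: [-2.3, -1.4, 5.5]
grip_width: 0.439
```

```bash
python3 s.py
```

```text
13.675 [0.548  0.0036 0.0097] j [ 0.264  0.435 -0.417  1.861  0.222  0.891 -1.826] F [-2.27 -1.42  5.54] T [ 0.062  0.558 -0.008] grip 0.439
jaw [ 0.004 -1.     0.   ] x [ 0. -0. -1.]
```

Contact force is 5.5 N on the saucer floor, at the expected height. Releasing.

Call:
{"fn": "move_arm", "kwargs": {"motion": "0 0 0 0;0 0 0 0;0 0 0 0;0 0 0 0", "grip": 0.65}}

```text
clock: 14.18
position: [0.5479, 0.0035, 0.0092]
ee_rot: [0.499, 0.501, -0.499, 0.501]
ft_force: [0.0, -0.3, 0.1]
grip_width: 0.647
```

Call:
{"fn": "move_arm", "kwargs": {"motion": "0 0 0.01 0;0 0 0.03 0;0 0 0.06 0;0 0 0.10 0;0 0 0.15 0;0 0 0.20 0;0 0 0.24 0;0 0 0.26 0;0 0 0.26 0"}}

```text
clock: 15.3
position: [0.5486, 0.0038, 0.2713]
ee_rot: [0.5, 0.5, -0.498, 0.502]
ft_force: [0.2, -0.0, -1.1]
grip_width: 0.654
```

```bash
python3 s.py
python3 - <<'E'
from h import *
i=camera_info('wrist');p,d=camera('wrist');save('w9',p);W=cloud(i,d)
m=(W[...,2]>.034)&(W[...,2]<.05)&(np.hypot(W[...,0]-.548,W[...,1]-.004)<.05)
q=W[m];print(len(q),np.median(q,0),cv2.minEnclosingCircle(q[:,:2].astype(np.float32)))
E
```

```text
15.3 [0.5486 0.0038 0.2713] j [ 0.316  0.173 -0.459  1.587  0.078  1.395 -1.717] F [ 0.22 -0.   -1.14] T [ 0.031 -0.037  0.044] grip 0.654
jaw [ 0.004 -1.     0.   ] x [ 0.004 -0.    -1.   ]
694 [0.54701159 0.0037255  0.03999562] ((0.5462105870246887, 0.004095261450856924), 0.018762342631816864)
```

View pics/w9.png

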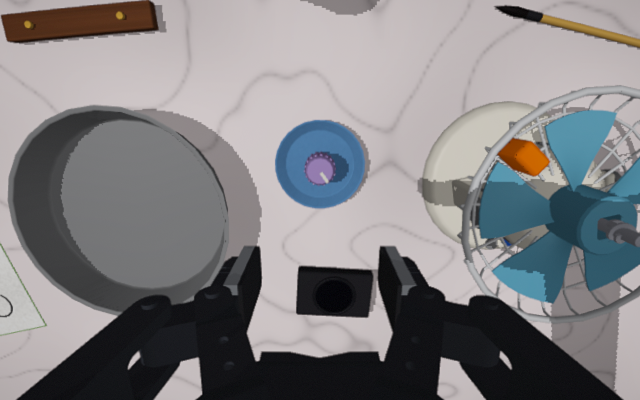

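The cap stands upright in the saucer at (0.547,0.004) with its top at 0.040 m, as expected. Next I'll go back over the fan for the wheel.

Call:
{"fn": "move_arm", "kwargs": {"motion": "-0.003 -0.04 0.02 0.1;-0.006 -0.08 0.02 0.2;-0.009 -0.13 0.02 0.3;-0.013 -0.175 0.02 0.4;-0.016 -0.21 0.02 0.5;-0.018 -0.23 0.02 0.6;-0.018 -0.23 0.02 0.6;-0.018 -0.23 0.02 0.6", "grip": 1}}

```text
clock: 16.35
position: [0.5301, -0.225, 0.2886]
ee_rot: [0.329, 0.626, -0.329, 0.626]
ft_force: [0.5, -0.1, 0.1]
grip_width: 0.995
```

```bash
python3 s.py
python3 - <<'E'
from h import *
i=camera_info('wrist');p,d=camera('wrist');save('w10',p);W=cloud(i,d)
m=(W[...,2]>.17)&(W[...,2]<.187)&(np.hypot(W[...,0]-.53,W[...,1]+.226)<.04)
q=W[m];print(len(q),np.median(q,0),cv2.minEnclosingCircle(q[:,:2].astype(np.float32)))
m=(W[...,2]>.19)&(W[...,2]<.215)&(np.hypot(W[...,0]-.53,W[...,1]+.226)<.04)
q=W[m];print(len(q),np.median(q,0),q.max(0))
h=cv2.cvtColor(p,cv2.COLOR_RGB2HSV)
m=(h[...,0]<15)&(h[...,1]>180)&(W[...,2]>.1)&(np.hypot(W[...,0]-.53,W[...,1]+.226)<.12)
q=W[m];print('block',len(q),q.min(0),q.max(0))
E
```

```text
16.35 [ 0.5301 -0.225   0.2886] j [ 0.613  0.221 -0.345  1.49   0.074  1.444 -0.701] F [ 0.53 -0.05  0.07] T [ 0.058  0.043 -0.011] grip 0.995
jaw [ 0.567 -0.824 -0.001] x [-0.001  0.001 -1.   ]
2414 [ 0.532584   -0.22446477  0.17902144] ((0.5294944047927856, -0.2265380471944809), 0.02578974887728691)
354 [ 0.53201866 -0.22501861  0.19611159] [ 0.53817098 -0.21802859  0.20893481]
block 362 [ 0.56719408 -0.17934848  0.15500749] [ 0.59396579 -0.15108938  0.164783  ]
```

View pics/w10.png

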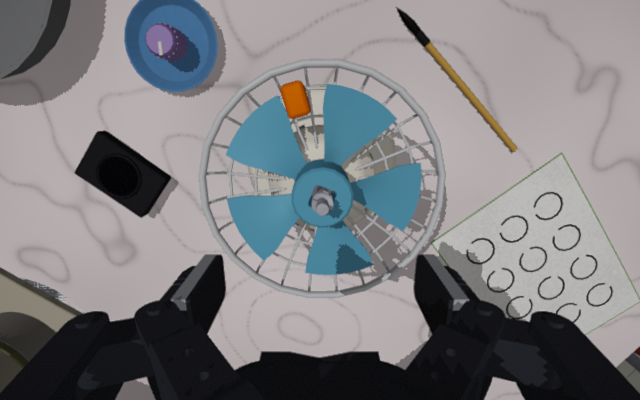

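The hub is at (0.5295,-0.2265) with its top at 0.179 m. The spindle is bare and the block is perpendicular to the jaws. Descending.

Call:
{"fn": "move_arm", "kwargs": {"motion": "0 -0.001 -0.03 0;0 -0.001 -0.06 0;0 -0.001 -0.09 0;0 -0.001 -0.11 0;0 -0.001 -0.122 0;0 -0.001 -0.13 0;0 -0.001 -0.131 0;0 -0.001 -0.131 0"}}

```text
clock: 17.4
position: [0.5303, -0.2275, 0.1589]
ee_rot: [0.329, 0.626, -0.329, 0.626]
ft_force: [1.0, 0.1, 0.2]
grip_width: 1.003
```

```bash
python3 s.py
```

```text
17.4 [ 0.5303 -0.2275  0.1589] j [ 0.612  0.299 -0.341  1.672  0.107  1.188 -0.721] F [1.   0.08 0.2 ] T [-0.033 -0.034 -0.033] grip 1.003
jaw [ 0.568 -0.823  0.001] x [ 0.001 -0.    -1.   ]
```

Call:
{"fn": "move_arm", "kwargs": {"motion": "0 0.001 0 0;0 0.001 0 0;0 0.001 0 0;0 0.001 0 0;0 0.001 0 0;0 0.001 0 0;0 0.001 0 0", "grip": 0.45, "force": 35}}

```text
clock: 18.27
position: [0.5303, -0.2265, 0.159]
ee_rot: [0.329, 0.626, -0.329, 0.626]
ft_force: [-0.9, 1.2, 5.7]
grip_width: 0.596
```

Call:
{"fn": "move_arm", "kwargs": {"motion": "0 0 0.003 0;0 0 0.006 0;0 0 0.010 0;0 0 0.015 0;0 0 0.02 0;0 0 0.02 0"}}

```text
clock: 19.02
position: [0.5302, -0.2265, 0.1788]
ee_rot: [0.329, 0.626, -0.329, 0.626]
ft_force: [0.3, -0.3, -1.3]
grip_width: 0.597
```

```bash
python3 s.py
python3 - <<'E'
from h import *
p,d=camera('wrist');save('w11',p)
E
```

```text
19.025 [ 0.5302 -0.2265  0.1788] j [ 0.613  0.282 -0.342  1.65   0.1    1.226 -0.717] F [ 0.3  -0.25 -1.28] T [ 0.026 -0.043 -0.041] grip 0.597
jaw [ 0.568 -0.823  0.001] x [ 0.001 -0.    -1.   ]
```

View pics/w11.png

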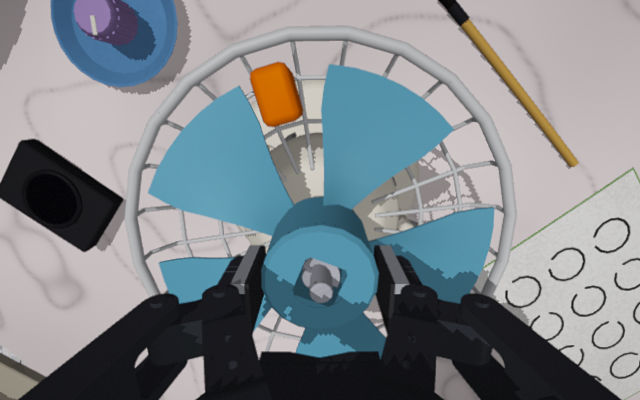

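The wheel is gripped at 50.7 mm and lifting freely, with a weight reading of about 1.3 N. I'll lift it clear and carry it to the basin.

Call:
{"fn": "move_arm", "kwargs": {"motion": "0 0 0.025 0;0 0 0.055 0;0 0 0.085 0;0 0 0.11 0;0 0 0.11 0;-0.002 0.03 0.11 0;-0.006 0.07 0.11 0;-0.010 0.11 0.11 0;-0.015 0.16 0.11 0;-0.019 0.21 0.11 0"}}

```text
clock: 20.32
position: [0.5101, -0.0151, 0.2867]
ee_rot: [0.329, 0.626, -0.329, 0.626]
ft_force: [0.5, 0.4, -1.9]
grip_width: 0.597
```

Call:
{"fn": "move_arm", "kwargs": {"motion": "-0.005 0.05 0 0;-0.010 0.10 0 0;-0.014 0.15 0 0;-0.018 0.20 0 0;-0.022 0.24 0 0;-0.025 0.265 0 0;-0.025 0.265 0 0;-0.025 0.265 0 0"}}

```text
clock: 21.32
position: [0.486, 0.2475, 0.2872]
ee_rot: [0.328, 0.626, -0.329, 0.626]
ft_force: [0.8, -0.7, -2.2]
grip_width: 0.599
```

```bash
python3 s.py
python3 - <<'E'
from h import *
from scipy.optimize import least_squares
i=camera_info('wrist');p,d=camera('wrist');save('w12',p)
for n in ['top','scene']:
    i=camera_info(n);p,d=camera(n);save(n+'3',p);W=cloud(i,d)
    m=(W[...,2]<.054)&(W[...,2]>.043)&(W[...,1]>.05)&(W[...,1]<.5)&(W[...,0]>.3)&(W[...,0]<.7)
    q=W[m];r=np.hypot(q[:,0]-.486,q[:,1]-.249);q=q[r>.12]
    print(len(q),least_squares(lambda a:np.hypot(q[:,0]-a[0],q[:,1]-a[1])-a[2],[.48,.25,.13],loss='soft_l1',f_scale=.003).x)
E
```

```text
21.325 [0.486  0.2475 0.2872] j [ 0.073  0.198 -0.718  1.554  0.131  1.44  -1.62 ] F [ 0.82 -0.74 -2.18] T [-0.022  0.004 -0.025] grip 0.599
jaw [ 0.567 -0.824  0.   ] x [-0.001 -0.001 -1.   ]
559 [0.48453604 0.24916841 0.13191591]
1104 [0.4888039  0.24927246 0.13228372]
```

View pics/w12.png

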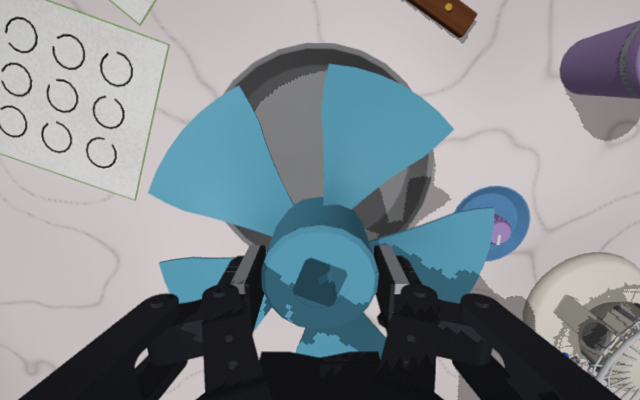

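View pics/scene3.png

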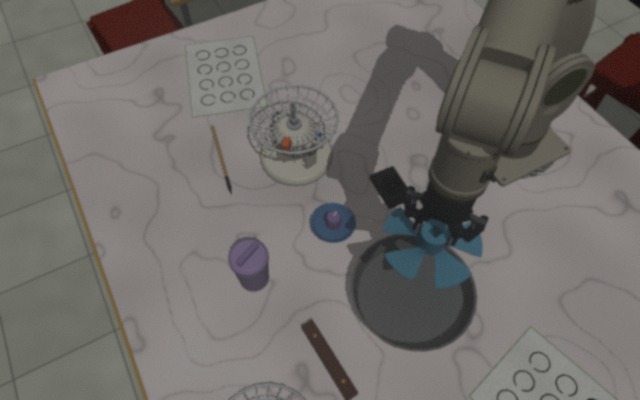

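The wheel hangs level over the basin, whose centre is (0.487,0.249), and the cap stays in the saucer. Lowering.

Call:
{"fn": "move_arm", "kwargs": {"motion": "0 0.001 -0.04 0;0 0.001 -0.085 0;0 0.001 -0.13 0;0 0.001 -0.17 0;0 0.001 -0.20 0;0 0.001 -0.225 0;0 0.001 -0.24 0;0 0.001 -0.25 0;0 0.001 -0.254 0;0 0.001 -0.254 0"}}

```text
clock: 22.72
position: [0.4862, 0.2496, 0.0346]
ee_rot: [0.329, 0.626, -0.329, 0.626]
ft_force: [0.7, -0.2, -2.1]
grip_width: 0.598
```

```bash
python3 s.py
```

```text
22.725 [0.4862 0.2496 0.0346] j [-0.006  0.444 -0.655  1.842  0.324  0.963 -1.769] F [ 0.71 -0.2  -2.07] T [-0.     0.012  0.009] grip 0.598
jaw [ 0.568 -0.823  0.   ] x [ 0.001  0.    -1.   ]
```

Call:
{"fn": "move_arm", "kwargs": {"motion": "0 0 -0.002 0;0 0 -0.004 0;0 0 -0.006 0;0 0 -0.007 0;0 0 -0.007 0"}}

```text
clock: 23.35
position: [0.4861, 0.2496, 0.028]
ee_rot: [0.329, 0.626, -0.329, 0.626]
ft_force: [-3.7, -3.0, 8.5]
grip_width: 0.595
```

```bash
python3 s.py
```

```text
23.35 [0.4861 0.2496 0.028 ] j [-0.01   0.453 -0.65   1.846  0.332  0.952 -1.775] F [-3.74 -3.01  8.51] T [-0.556  0.786 -0.022] grip 0.595
jaw [ 0.568 -0.823  0.001] x [ 0.    -0.001 -1.   ]
```

It's on the basin floor at the expected height. Releasing and retreating straight up.

Call:
{"fn": "move_arm", "kwargs": {"motion": "0 0 0 0;0 0 0 0;0 0 0 0;0 0 0 0;0 0 0 0", "grip": 0.85}}

```text
clock: 23.98
position: [0.486, 0.2495, 0.0272]
ee_rot: [0.329, 0.626, -0.329, 0.626]
ft_force: [0.7, 0.1, 0.8]
grip_width: 0.851
```

Call:
{"fn": "move_arm", "kwargs": {"motion": "0 0 0.01 0;0 0 0.03 0;0 0 0.06 0;0 0 0.10 0;0 0 0.15 0;0 0 0.20 0;0 0 0.24 0;0 0 0.26 0;0 0 0.26 0;0 0 0.26 0"}}

```text
clock: 25.22
position: [0.4856, 0.2494, 0.2869]
ee_rot: [0.328, 0.626, -0.329, 0.626]
ft_force: [0.1, -0.4, 0.4]
grip_width: 0.849
```

```bash
python3 s.py
python3 - <<'E'
from h import *
i=camera_info('wrist');p,d=camera('wrist');save('w13',p);W=cloud(i,d)
m=(W[...,2]>.044)&(W[...,2]<.056)&(np.hypot(W[...,0]-.487,W[...,1]-.249)<.05)
q=W[m];print(len(q),np.median(q,0),cv2.minEnclosingCircle(q[:,:2].astype(np.float32)))
A=np.c_[q[:,:2]-q[:,:2].mean(0),np.ones(len(q))];print('plane',np.linalg.lstsq(A,q[:,2],rcond=None)[0])
i=camera_info('top');p,d=camera('top');save('top4',p);W=cloud(i,d)
m=(W[...,2]>.03)&(W[...,2]<.05)&(np.hypot(W[...,0]-.548,W[...,1]-.004)<.04)
q=W[m];print('cap',np.median(q,0))
E
```

```text
25.225 [0.4856 0.2494 0.2869] j [ 0.076  0.2   -0.726  1.554  0.134  1.439 -1.625] F [ 0.07 -0.4   0.42] T [-0.026  0.05  -0.04 ] grip 0.849
jaw [ 0.568 -0.823  0.   ] x [-0. -0. -1.]
1133 [0.48598933 0.25070102 0.04814465] ((0.48469412326812744, 0.24986588954925537), 0.025324083864688873)
plane [0.01197662 0.00347981 0.04808084]
cap [0.54473723 0.00348692 0.04000959]
```

View pics/w13.png

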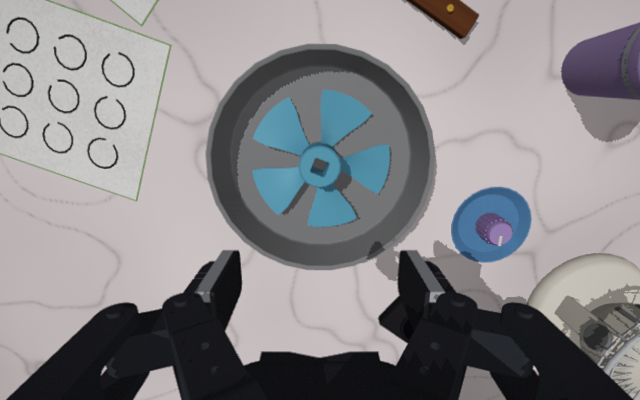

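View pics/top4.png

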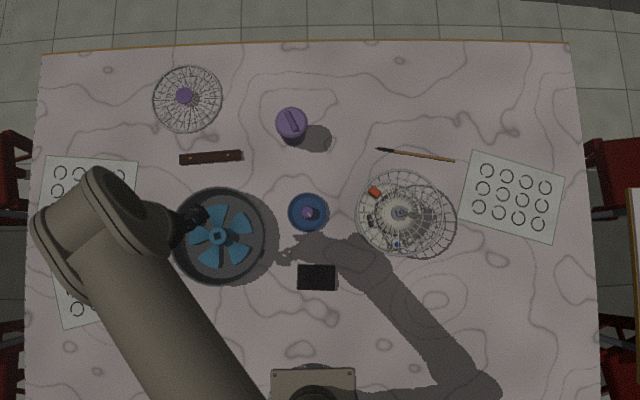

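The wheel lies flat at (0.485,0.250), with its hub top at 0.048 m and a tilt of about 0.012. The cap is in the saucer, and nothing else has moved. Handing in.

```bash
python3 -c "
from h import *
print(hand_in())"
```

```text
the job is handed in; nothing more can be done
None
```

The blade wheel is off the fan and lying in the grey basin, the cap is in the blue saucer, and I handed the job in at about 25 s of the 72 s allowed. No verdict was reported.

- **Test counter-clockwise:** The cap was tight. The blades were dragged about 0.05 rad and the torque rose to about 0.16 N m. The gripper turned 0.125 rad in all, well below the 0.25 rad limit.
- **Unscrewing:** It came free clockwise with almost no strain.
- **Last checks:**
  - **Wheel:** It lies about 2 mm from the basin's middle, tilted about 0.01 rad, with its hub top at 0.048 m (0.049 m expected).
  - **Cap:** It stands upright within about 3 mm of the saucer's middle.
  - **Other objects:** The tumbler, inkstone, paperweight and brush look unmoved in the top view; I didn't measure them.
  - **Gripper:** It is clear of everything.
- **Readings that disagreed:**
  - **Test strain:** In the test the blades turned only about 0.05 rad while the gripper and cap turned 0.125 rad, and the torque implies about 0.08 rad. I put this down to play at the square key or slip, so the spindle's exact strain is known only to lie between about 0.05 and 0.125 rad.
  - **Cameras:** They differed by up to about 4 mm on positions.

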